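# Set the cutoff lever to the gauge mark and hold it

## Task

To check the trip point of the pressure cutoff, lift the pendulum angle gauge out of its wooden holder, drop it tang-down into the socket on the cutoff's cast iron lever until its collar sits on the socket, dial facing away from the robot as it stood in the holder, and let go of it. Then take the lever by its free end and rock it up until the gauge's swinging needle settles on the black index mark of its dial, and finish while still holding the lever there, without touching the gauge, so that your mate can set the switch. Leave the other fittings on the shelf where they are.

Things in the scene. Friction and masses are not known exactly. Their poses are not given: they have to be found in the camera images.
- gauge_center (a point): loose pendulum angle gauge, about 320 g, 202 mm tall: round black case (100 mm across, 24 mm thick) with white open dial, flat steel tang below, steel lifting lug on top; stands upright in the wooden holder. The point is the centre of the case. Gauge axes: x out of the dial face, y along the dial's width, z up
- gauge_lug (a point): centre of the gauge's lifting lug, 68 mm above the case centre: 24 mm thick (x), as thick as the case, 26 mm wide (y), 42 mm tall; grip it across x. The case begins 18 mm below this point. Gauge axes
- tang_tip (a point): lower end of the gauge's tang, 113 mm below the case centre. Tang 10 mm (x) by 18 mm (y), its last 10 mm tapering to 4 x 12 mm; a collar (26 x 50 x 6 mm) has its underside 45 mm above this point. Gauge axes
- holder: dark wooden block screwed to the shelf, 70 x 60 x 54 mm (x, y, z), origin under its centre; the gauge's tang stands 45 mm deep in its slot, dial towards the block's +x, so the gauge must be lifted at least 50 mm to come out
- socket_mouth (a point): centre of the top of the upright socket cast on the lever, 85 mm from the pivot; a block 34 x 56 mm whose slot, 12.5 mm (x) by 20.5 mm (y) and 48 mm deep, takes the gauge's tang (2.5 mm play). Axes: x along the pivot, away from the robot side; z out of the slot, straight up at rest. Seated, the collar rests on this top: case centre 68 mm above the point, dial x along this x
- lever_grip (a point): where to hold the lever: middle of its plain end handle (16 mm wide along x, 28 mm tall, 75 mm long along y), 240 mm from the pivot; at rest 85 mm above the shelf. x along the pivot, y along the lever from its free end towards the pivot, z up at rest
- lever_pivot (a point): the lever's pivot axis, between the cutoff's two cheeks; the lever turns about this x. The cutoff's grey switch box stands behind it, farther to the robot's left, up to 148 mm tall
- lever (a joint): lever angle: 0 level, resting on the stop screw; grows as the free end is raised, at most 0.6. Its weight (4 to 8 N at the handle) brings it back down when let go
- pointer (a joint): angle of the swinging needle on the dial, which always hangs plumb (needle up, weight below) after swinging for a second or so: 0 at the top of the dial, grows towards the free end of the lever once the gauge is seated dial outward. With the gauge seated it follows the lever angle, give or take the tang's play
- mark (a joint): where the index mark has been set on the dial, 0.14 to 0.36, same zero and sense as the needle; it stays where it is. On the mark: needle angle equals mark angle. The mark is a black wedge whose inner end, 3.6 mm wide, lies 31 mm from the dial's centre; it widens outward to the rim
- pointer_tip (a point): tip of the black needle, 30 mm from the dial's centre; its z runs along the needle
- mark_tip (a point): inner end of the index mark, 31 mm from the dial's centre; its z runs outward along the mark
- thermostat_mid (a point): bystander: glass-bulb thermostat: horizontal glass tube in a brass cradle on a black 56 x 100 mm base, 65 mm tall; the point is about half-way up
- gauge_cap_mid (a point): bystander: round black bakelite gauge cap, 64 mm across, 30 mm tall; the point is about half-way up
- union_mid (a point): bystander: copper pipe union with hexagon nut, standing, 62 mm tall, 42 mm across; the point is about half-way up
- bleed_valve_mid (a point): bystander: small steel bleed valve with side spout and round knob, standing, 64 mm tall; the point is about half-way up
- wrench_mid (a point): bystander: flat steel wrench, 170 mm long, lying; the point is about half-way up
- tin_mid (a point): bystander: round tin of jointing compound, 68 mm across, 55 mm tall; the point is about half-way up
- pipe_nipple_mid (a point): bystander: black iron pipe nipple, standing, 35 mm across, 64 mm tall; the point is about half-way up
Things that resemble listed ones, but are neither listed nor needed, are in the scene too. Leave any purple look-alike of the part that bears gauge_center alone.

How it is judged:
On the way, in this order (a step that is already met when the one before it is completed fails the run):
1. the gauge stands fully home in the lever's socket, dial outward, let go, the lever still at rest (z of gauge_center in the frame of socket_mouth between 0.06 and 0.073 m and angle between the z axis of gauge_center and the z axis of socket_mouth, either way round below 0.12 rad and angle between the x axis of gauge_center and the x axis of socket_mouth, either way round below 0.25 rad and x of gauge_center in the frame of socket_mouth between -0.012 and 0.012 m and y of gauge_center in the frame of socket_mouth between -0.012 and 0.012 m and x of pointer_tip in the frame of socket_mouth above 0 m and contact force between each of the fingers, the arm and gauge below 0.2 N and value of joint lever below 0.03 rad), for 0.2 s.
2. the fingers have the lever and have raised it off its stop (value of joint lever above 0.06 rad and contact force between the fingers and lever above 1 N), for 0.2 s.
At the end, for the whole second after the job is handed in: The gauge is seated in the socket (collar within 5 mm of home, within 0.12 rad of square), dial outward and touched by nothing of the robot; the fingers hold the lever (over 1 N) raised and still, and the needle rests within 0.055 rad (about 3 degrees) of the index mark through the last second (z of gauge_center in the frame of socket_mouth between 0.06 and 0.073 m and angle between the z axis of gauge_center and the z axis of socket_mouth, either way round below 0.12 rad and angle between the x axis of gauge_center and the x axis of socket_mouth, either way round below 0.25 rad and x of gauge_center in the frame of socket_mouth between -0.012 and 0.012 m and y of gauge_center in the frame of socket_mouth between -0.012 and 0.012 m and x of pointer_tip in the frame of socket_mouth above 0 m and contact force between each of the fingers, the arm and gauge below 0.2 N and angle between the z axis of pointer_tip and the z axis of mark_tip, either way round below 0.055 rad and velocity of joint pointer between -0.2 and 0.2 rad/s and velocity of joint lever between -0.06 and 0.06 rad/s and value of joint lever above 0.05 rad and contact force between the fingers and lever above 1 N); the arm keeps its last pose, push and grip.
It fails at once if another fitting on the shelf is moved more than 30 mm or knocked over (distance of any of thermostat_mid, gauge_cap_mid, union_mid, bleed_valve_mid, wrench_mid, tin_mid, pipe_nipple_mid from where it was at the start of the episode above 0.03 m or angle between any of thermostat_mid, gauge_cap_mid, union_mid, bleed_valve_mid, wrench_mid, tin_mid, pipe_nipple_mid's own z axis and vertical above 0.5 rad).
It also fails if it takes over 56 s, if anything falls off the work surface, if the arm or the gripper's body presses on something with over 40 N, if the wrist force passes 120 N, or if a joint passes its speed limit or range.

## Robot

A 7-joint arm with a two-finger parallel gripper is mounted at the origin on the work surface. World frame = base frame: x ahead of the robot, y to its left, z up, the work surface at z = 0. Lengths are in m, angles in rad, forces in N, time in s.
With the tool pointing down it reaches from about 0.375 to 0.925 m from the base axis. Payload 3.1 kg.
Tool frame: the origin (TCP) lies between the finger pads; the fingertips stand 19 mm ahead of it and the grasp point (between the pads) is the TCP; z points along the fingers, y is the direction in which the jaws open and shut (so a half turn about z gives the same grasp; the last joint's range is limited). The gripper opens to 85 mm and grips with 20 to 120 N. Pads are 22 mm wide; open, the fingers measure 114 mm over their backs; the gripper's body (76 mm by 85 mm) begins 54 mm behind the grasp point. The pads swing forward as they close: fully open they stand 13 mm farther back than shut.
Start: joints at [1.136, 0.383, 0.044, 1.598, -0.018, 1.161, -0.05], TCP at [0.215, -0.613, 0.25] pointing down, gripper open.
Joint ranges: [-2.61, 2.61], [-0.41, 2.15], [-1.48, 1.57], [0, 2.5], [-1.57, 4.71], [0.05, 1.97], [-2.85, 2.85]. Speed limits (rad/s): [2.79, 2.79, 3.14, 3.14, 3.14, 3.14, 3.14].

## Interface

Orientations are given as a unit quaternion [x, y, z, w].
In Python, from bench import move_ptp, movel, move_j, move_gripper, pause, inverse_kinematics, read_camera, camera_params, MotionError, sign_off, look_for, tip_of, read_time_s, read_qpos, read_joint_vel, read_effort, read_eef_pos, read_tcp_rot, read_ft_force, read_ft_torque, read_finger_gap gives the robot as it stands. Calls block until the motion is done:
- move_ptp(position, orientation): joint-space move of the TCP to a pose.
- movel(position, orientation=None, speed=0.15): straight line of the TCP; orientation=None keeps the orientation; speed is the mean speed in m/s.
- move_j(angles): joint-space move.
- move_gripper(opening, effort=None): finger opening in m; effort is the grip in N (None keeps the last); returns when the fingers have stopped.
- pause(seconds).
- inverse_kinematics(position, orientation): joint angles nearest the present ones, or None.
- read_camera(name): name is "side" or "top"; returns the picture (400x640x3 uint8, red, green, blue); there is no depth.
- camera_params(name): a dict with "K" (3x3 intrinsics, pixels), "dist_coeffs" ([k1, k2, p1, p2, k3] as OpenCV has them; the pictures are not rectified), "camera_from_world" (4x4, takes a point from world to camera coordinates). Camera axes: x right, y down, z forward; pixel columns grow to the right and rows downward; lengths in m; the calibration is good to about 2 mm. A picture is of the moment at which its call begins. camera_params takes no time and is no camera call.
A pose or a line that the arm cannot do raises MotionError and nothing moves.
- sign_off(): hands the job in, once; it reports no verdict.
Trained networks look in the newest picture that a camera, given by its name, has taken for a name from the list of things; names that differ only in an ending like _2 or _b are one class to them, and where a whole thing is asked for, a point or a joint stands for the part that bears it (a point fixed in the world has none). Each returns a list of dicts, best first, with "confidence" (0 to 1); they miss things now and then, are a little off and sometimes report something else, mostly with a low value. They report only what shows in the picture. A call takes as long as a camera call. They do not tell look-alikes from the thing itself.
- look_for(camera, name): "at" ([column, row] in pixels, amid what is visible of it).
- tip_of(camera, name): "at" ([column, row] in pixels: a listed point, or the origin of a listed thing).
Readings, each from a call of its own:
- read_time_s(): time.
- read_qpos(): joint angles.
- read_joint_vel(): joint speeds.
- read_effort(): joint torques, N m.
- read_eef_pos(): TCP position.
- read_tcp_rot(): TCP orientation.
- read_ft_force(): force on the tool from outside, world axes, zero at the start.
- read_ft_torque(): the same for the moment, N m.
- read_finger_gap(): finger opening in m.
Only numpy, scipy, OpenCV 4.12 (cv2) and the standard library are available. Lean on these libraries where they do the work, as an engineer would, in place of code of your own. Each camera call takes 0.05 s, during which the arm holds its last target. There are 200 camera calls.

## Working session

There is one attempt and no reset: what is moved stays moved. The work goes in short steps, each a Python script; the robot and the scene stay as the last script left them, time stands still between calls to the robot, and variables do not carry over. Pictures are saved under pics/ and viewed, about 8 in all and at most 12, crops included, and the job is handed in when it is done.

```bash
mkdir -p pics; ls
cat > h.py <<'E'
import numpy as np, cv2
from bench import *
def ray(cam,px):
    p=camera_params(cam);K=np.array(p["K"]);d=np.array(p["dist_coeffs"]);T=np.array(p["camera_from_world"])
    u=cv2.undistortPoints(np.array([[px]],float),K,d)[0,0]
    R=T[:3,:3];c=-R.T@T[:3,3];v=R.T@np.array([u[0],u[1],1]);return c,v/np.linalg.norm(v)
def atz(cam,px,z):
    c,v=ray(cam,px);return c+v*(z-c[2])/v[2]
def tri(a,b):
    (c1,v1),(c2,v2)=ray("side",a),ray("top",b)
    A=np.stack([v1,-v2],1);s=np.linalg.lstsq(A,c2-c1,rcond=None)[0]
    p,q=c1+s[0]*v1,c2+s[1]*v2;return (p+q)/2,np.linalg.norm(p-q)
def proj(cam,X):
    p=camera_params(cam);T=np.array(p["camera_from_world"])
    return cv2.projectPoints(np.array([X],float),cv2.Rodrigues(T[:3,:3])[0],T[:3,3],np.array(p["K"]),np.array(p["dist_coeffs"]))[0].ravel()
def save(cam,n,crop=None,sc=1):
    im=read_camera(cam)
    if crop: x0,y0,x1,y1=crop; im=im[y0:y1,x0:x1]
    im=cv2.resize(im,None,fx=sc,fy=sc,interpolation=cv2.INTER_CUBIC)
    cv2.imwrite("pics/"+n,im[:,:,::-1])
E
python3 - <<'E'
from h import *
np.set_printoptions(precision=3,suppress=True)
for c in("side","top"):
    save(c,c+"0.png"); print(c,"cam at",ray(c,(320,200)))
    for n in["gauge_center","gauge_lug","holder","socket_mouth","lever_grip","lever_pivot","mark_tip","pointer_tip","tang_tip"]:
        print(n,[(np.round(d["at"],1).tolist(),round(d["confidence"],2)) for d in tip_of(c,n)[:3]])
print(read_time_s(),read_tcp_rot())
E
```

```text
pics
side cam at (array([0.047, 0.592, 0.944]), array([ 0.409, -0.532, -0.741]))
gauge_center [([497.3, 212.7], 0.86), ([359.9, 114.9], 0.81)]
gauge_lug [([356.4, 98.3], 0.86), ([519.3, 209.6], 0.78), ([304.1, 214.0], 0.73)]
holder [([359.0, 149.6], 0.89), ([352.8, 249.3], 0.71)]
socket_mouth [([259.9, 248.9], 0.75), ([355.1, 247.5], 0.57), ([358.2, 143.7], 0.3)]
lever_grip [([301.9, 214.6], 0.74)]
lever_pivot [([230.3, 278.5], 0.83)]
mark_tip []
pointer_tip []
tang_tip [([452.6, 212.7], 0.92), ([356.8, 143.4], 0.84)]
top cam at (array([ 0.396, -0.01 ,  1.61 ]), array([ 0.066, -0.031, -0.997]))
gauge_center [([400.5, 312.2], 0.64), ([412.9, 163.6], 0.63)]
gauge_lug [([415.1, 161.5], 0.86), ([414.6, 330.7], 0.74), ([369.0, 134.1], 0.36)]
holder [([405.2, 171.9], 0.68)]
socket_mouth [([239.9, 187.9], 0.87)]
lever_grip [([287.4, 194.5], 0.78)]
lever_pivot [([206.8, 184.7], 0.63)]
mark_tip []
pointer_tip []
tang_tip [([381.0, 282.6], 0.8)]
1.0 [ 0.986  0.168  0.    -0.   ]
```

View pics/side0.png

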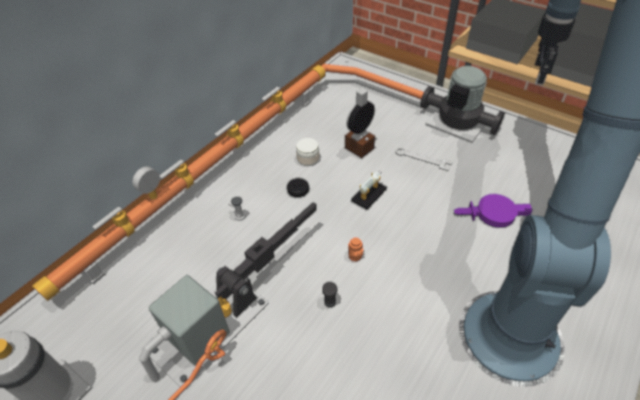

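View pics/top0.png

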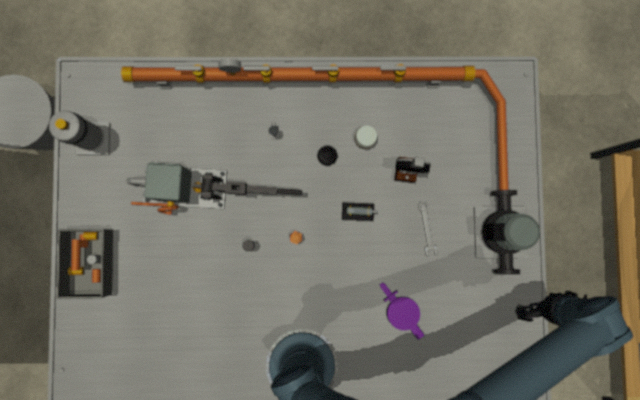

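Run:
```python
from h import *
np.set_printoptions(precision=3,suppress=True)
P=dict(center=((359.9,114.9),(412.9,163.6)),lug=((356.4,98.3),(415.1,161.5)),holder=((359,149.6),(405.2,171.9)),socket=((259.9,248.9),(239.9,187.9)),grip=((301.9,214.6),(287.4,194.5)),pivot=((230.3,278.5),(206.8,184.7)))
for k,v in P.items(): print(k,*tri(*v))
```

```text
center [ 0.597 -0.326  0.125] 0.0022230313671507745
lug [ 0.599 -0.317  0.186] 0.008025399530013945
holder [ 0.591 -0.328 -0.006] 0.004625731866823283
socket [0.536 0.179 0.097] 0.006362311020697444
grip [0.518 0.042 0.095] 0.01181460408161675
pivot [0.544 0.274 0.091] 0.000745591870592637
```

The side view shows the gauge in its holder at (360,115), the holder at (359,150), the lever running from (230,285) to (315,208), and the purple decoy lying at (497,210). In the top view the gauge is at (412,165) and the lever runs from (206,185) to (305,193). The triangulated heights agree with what was given (0.122, 0.190, 0.085). I'll zoom in to get the yaws.

Run:
```python
from h import *
t=read_camera("top");s=read_camera("side")
f=lambda im,x0,y0,w,h,k:cv2.resize(im[y0:y0+h,x0:x0+w],None,fx=k,fy=k,interpolation=cv2.INTER_CUBIC)
a=f(t,190,160,132,50,6)
b=np.hstack([f(t,385,145,56,48,6),f(s,330,80,66,48*1,6)[:, :396]])
b=np.hstack([b,np.zeros((288,792-b.shape[1],3),np.uint8)])
cv2.imwrite("pics/z1.png",np.vstack([a,b])[:,:,::-1])
```

```text
(no output)
```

View pics/z1.png

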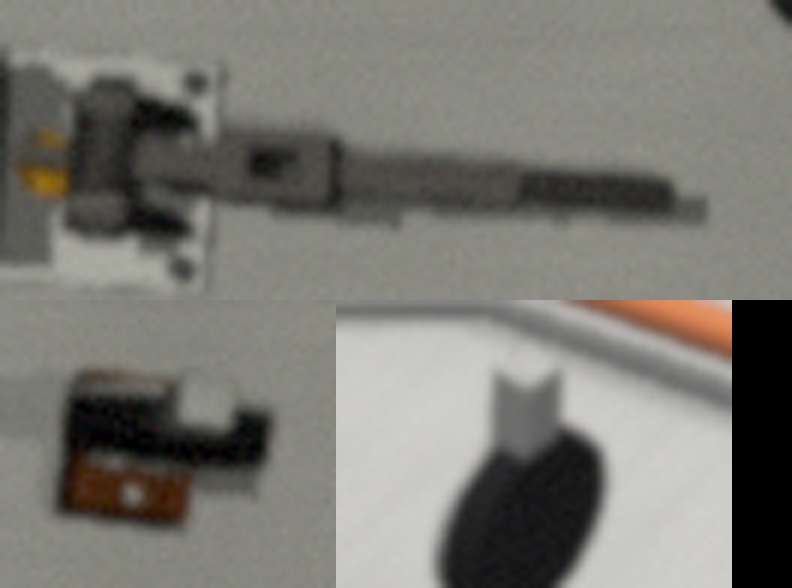

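Run:
```python
from h import *
np.set_printoptions(precision=3,suppress=True)
L=lambda u,v:(190+(u+.5)/6-.5,160+(v+.5)/6-.5)
G=lambda u,v:(385+(u+.5)/6-.5,145+(v-300+.5)/6-.5)
S=lambda u,v:(330+(u-336+.5)/6-.5,80+(v-300+.5)/6-.5)
yaw=lambda a,b:np.degrees(np.arctan2(*(a-b)[[0,1]]*[1,1]))
a,b=atz("top",L(522,187),.099),atz("top",L(672,193),.099)
c=atz("top",L(338,172),.099);p=atz("top",L(103,158),.09)
print("handle",a,b,"piv",p)
for z in(.10,.11,.12,.13):
  q=atz("top",L(273,163),z);print("slot",z,q,"side px",proj("side",q))
for e,f in(((65,512),(185,522)),):
  e,f=atz("top",G(*e),.054),atz("top",G(*f),.054);print("holder edge",e,f,np.degrees(np.arctan2((f-e)[0],-(f-e)[1])))
e,f=atz("top",G(68,455),.122),atz("top",G(265,466),.122);print("case edge",e,f,np.degrees(np.arctan2((f-e)[0],-(f-e)[1])))
print("lugtop",atz("top",G(207,401),.211))
# side: lug top apex
print("lug from side", [atz("side",S(u,v),.211) for u,v in((495,372),(561,372))])
print("lever yaw",np.degrees(np.arctan2((b-p)[0],-(b-p)[1])))
im=read_camera("side");x0,y0=200,190
cv2.imwrite("pics/z2.png",cv2.resize(im[y0:y0+100,x0:x0+130],None,fx=6,fy=6,interpolation=cv2.INTER_CUBIC)[:,:,::-1])
```

```text
handle [0.524 0.07  0.099] [ 0.521 -0.003  0.099] piv [0.541 0.275 0.09 ]
slot 0.1 [0.537 0.191 0.1  ] side px [257.537 251.522]
slot 0.11 [0.536 0.189 0.11 ] side px [257.676 248.66 ]
slot 0.12 [0.535 0.188 0.12 ] side px [257.818 245.758]
slot 0.13 [0.534 0.187 0.13 ] side px [257.962 242.816]
holder edge [ 0.558 -0.287  0.054] [ 0.553 -0.347  0.054] -5.22128065840723
case edge [ 0.579 -0.277  0.122] [ 0.573 -0.372  0.122] -3.636492777495236
lugtop [ 0.592 -0.324  0.211]
lug from side [array([ 0.601, -0.311,  0.211]), array([ 0.577, -0.327,  0.211])]
lever yaw -4.139479749915278
```

View pics/z2.png

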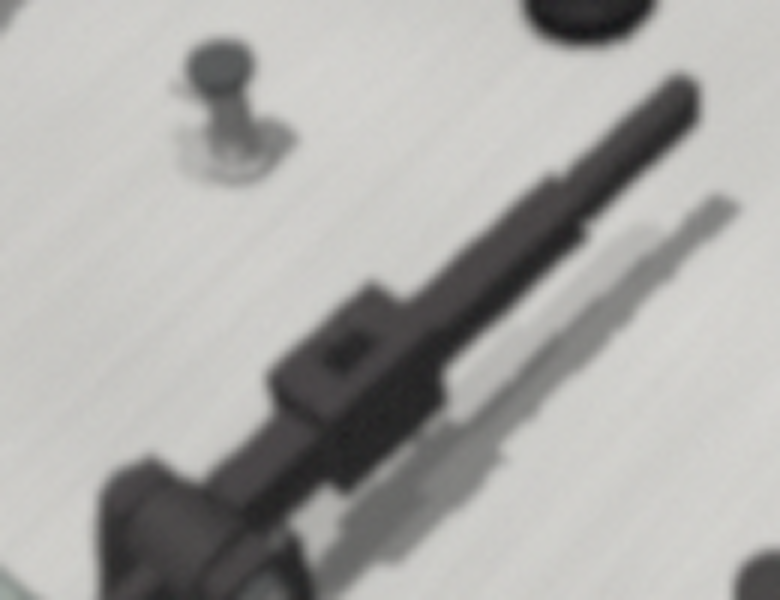

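The side crop puts the slot at (257.4,248.3). That fits the top view at z≈0.11, so the socket mouth is about (0.536, 0.189, 0.111) and the lever yaw about -4°. Next I'll check reach and go to the gauge, passing over the valve at height.

```bash
cat >> h.py <<'E'
from scipy.spatial.transform import Rotation as Ro
np.set_printoptions(precision=3,suppress=True)
def down(yaw,tilt=0.,flip=False):
    # tool y along lever/gauge x (world yaw, deg), z down; tilt = lever angle (free end up), rotates about -x_lever
    x=np.array([np.cos(np.radians(yaw)),np.sin(np.radians(yaw)),0]); z=np.array([0,0,-1.])
    y=-x if flip else x
    R=np.stack([np.cross(y,z),y,z],1)
    return (Ro.from_rotvec(-tilt*x)*Ro.from_matrix(R)).as_quat()
E
python3 - <<'E'
from h import *
for fl in(False,True):
  for n,p,y,t in(("g",(.59,-.321,.196),-4.3,0),("g+",(.59,-.321,.40),-4.3,0),("s",(.536,.189,.252),-4.1,0),("s+",(.536,.189,.40),-4.1,0),("l",(.523,.035,.09),-4.1,0),("l+",(.526,.05,.175),-4.1,.36)):
    print(fl,n,inverse_kinematics(p,down(y,t,fl)))
E
```

```text
False g [ 0.681  0.495 -0.326  1.574  0.171  1.101  0.239]
False g+ [ 0.674  0.368 -0.327  1.325  0.116  1.468  0.281]
False s [ 0.434  0.41  -1.036  1.758  0.379  1.191 -0.781]
False s+ [ 0.483  0.288 -1.08   1.559  0.255  1.448 -0.683]
False l [ 0.415  0.442 -0.651  1.993  0.362  0.822 -0.512]
False l+ [ 0.416  0.49  -0.945  1.873  0.724  1.289 -0.905]
True g [ 0.325  0.473  0.148  1.594 -0.076  1.08  -2.724]
True g+ [ 0.383  0.346  0.073  1.341 -0.025  1.455 -2.762]
True s [ 0.554  0.519 -1.237  1.754  0.517  1.247  2.255]
True s+ [ 0.577  0.354 -1.238  1.556  0.335  1.471  2.395]
True l [ 0.842  0.765 -1.246  1.978  0.851  1.06   2.269]
True l+ [ 0.601  0.674 -1.243  1.867  0.909  1.442  2.109]
```

Run:
```python
from h import *
q=down(-4.3)
p0=read_eef_pos(); movel([p0[0],p0[1],.42],speed=.3)
move_ptp([.59,-.321,.42],q); print(read_time_s())
movel([.59,-.321,.25],speed=.2)
move_gripper(.060)
f0=np.array(read_ft_force())
movel([.59,-.321,.197],speed=.08)
print(read_time_s(),read_eef_pos(),np.array(read_ft_force())-f0,read_finger_gap())
save("side","c1.png",(300,60,420,170),5)
```

```text
3.6
5.7833 [ 0.59  -0.321  0.197] [ 1.39  -1.581  1.551] 0.0605120423089231
```

View pics/c1.png

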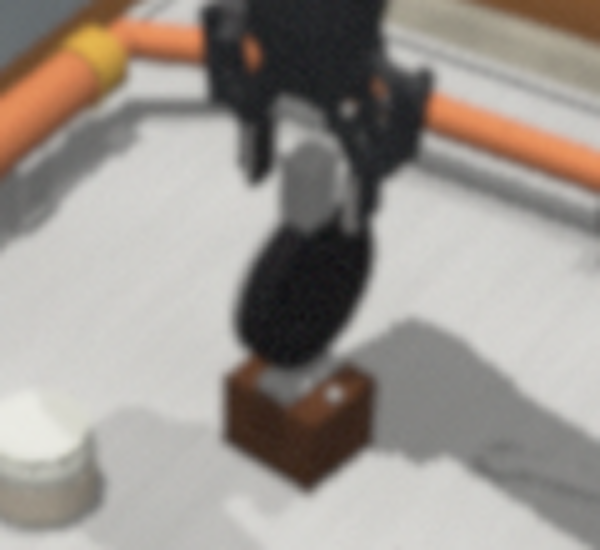

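The fingers straddle the lug at (310,185) in the crop. Now I'll close gently and check the side load.

Run:
```python
from h import *
f0=np.array(read_ft_force())
move_gripper(.036,20); f=np.array(read_ft_force())-f0; print(read_finger_gap(),f)
move_gripper(.0,20); pause(.2); f=np.array(read_ft_force())-f0; print(read_finger_gap(),f,np.array(read_ft_torque()),read_time_s())
```

```text
0.035638606136264614 [-0.918  0.613 -0.424]
0.02397088369308405 [ 2.987 -1.172 -0.795] [-0.04  -0.846 -0.064] 6.6667
```

Run:
```python
from h import *
f0=np.array(read_ft_force())
move_gripper(.0,70); pause(.1)
movel([.59,-.321,.215],speed=.06); print(np.array(read_ft_force())-f0)
movel([.59,-.321,.275],speed=.15); movel([.59,-.321,.38],speed=.25); pause(.1)
print(np.array(read_ft_force())-f0,read_ft_torque(),read_finger_gap(),read_time_s())
q=down(-4.1)
move_ptp([.536,.189,.38],q); pause(.3)
print(read_time_s(),read_eef_pos(),np.array(read_ft_force())-f0)
for c in("side","top"):
    im=read_camera(c); cv2.imwrite(f"pics/{c}1.png",im[:,:,::-1])
    for n in("gauge_center","gauge_lug","tang_tip"):
        print(c,n,[(np.round(d["at"],1).tolist(),round(d["confidence"],2)) for d in tip_of(c,n)[:3]])
p=np.array(read_eef_pos())
for n,dz in(("lug",0),("center",-.075),("tip",-.188)): print(n,proj("side",p+[0,0,dz]),proj("top",p+[0,0,dz]))
```

```text
[ 2.658  1.571 -1.133]
[-3.872  0.433 -4.226] [ 0.055  0.062 -0.045] 0.023214947038381836 8.65
10.8083 [0.536 0.188 0.38 ] [-3.051  1.238 -2.678]
side gauge_center [([498.8, 211.3], 0.93), ([246.1, 189.2], 0.86), ([240.1, 207.0], 0.16)]
side gauge_lug [([522.3, 210.2], 0.97), ([238.0, 162.8], 0.87)]
side tang_tip [([456.6, 211.2], 0.89)]
top gauge_center [([406.3, 310.4], 0.71), ([225.0, 177.1], 0.52)]
top gauge_lug [([415.7, 329.4], 0.7), ([218.0, 180.7], 0.6)]
top tang_tip [([381.9, 281.6], 0.89), ([227.3, 180.3], 0.73)]
lug [238.767 159.118] [220.088 176.284]
center [244.882 187.952] [224.913 179.617]
tip [252.801 225.236] [231.219 183.975]
```

Run:
```python
from h import *
movel([.536,.189,.310],down(-4.1),speed=.15); pause(.3)
s=read_camera("side");t=read_camera("top")
f=lambda im,x0,y0,w,h,k:cv2.resize(im[y0:y0+h,x0:x0+w],None,fx=k,fy=k,interpolation=cv2.INTER_CUBIC)
cv2.imwrite("pics/c2.png",f(s,205,170,100,110,5.4)[:,:,::-1])
p=np.array(read_eef_pos());print(p,read_time_s())
for n,X in(("tip",p-[0,0,.187]),("mouth",np.array([.536,.189,.111])),("coll",p-[0,0,.142])): print(n,(proj("side",X)-[205,170]+.5)*5.4-.5)
```

```text
[0.536 0.189 0.311] 12.225
tip [282.275 406.179]
mouth [286.871 424.729]
coll [267.683 337.67 ]
```

View pics/c2.png

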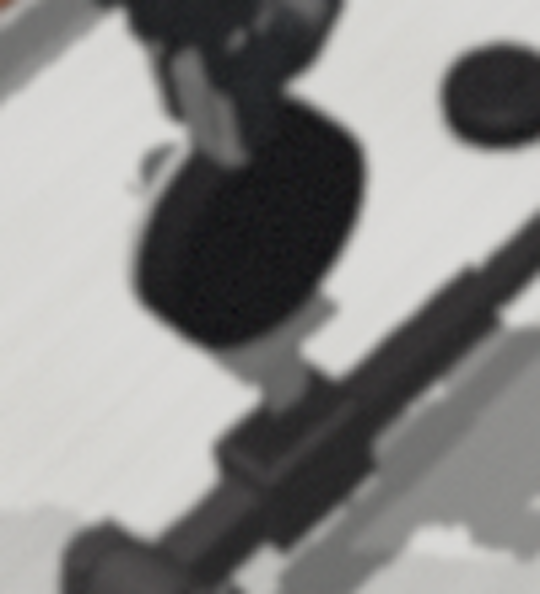

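The tang hangs over the slot, with its tip at about (283,410) against a predicted (282,406). I'll lower it with a force guard.

```bash
cat >> h.py <<'E'
def lower(xy,z0,z1,lim,q,f0,step=.003):
    z=z0
    while z>z1:
        z=max(z-step,z1); movel([*xy,z],q,speed=.04)
        f=np.array(read_ft_force())-f0
        print(round(z,4),f, end=" | ")
        if f[2]>lim or np.hypot(f[0],f[1])>25: print("STOP");break
    return z
E
python3 - <<'E'
from h import *
q=down(-4.1); f0=np.array(read_ft_force())
z=lower((.536,.189),.310,.253,12,q,f0)
print(read_eef_pos(),read_ft_torque(),read_time_s(),read_finger_gap())
save("side","c3.png",(205,170,305,280),5.4)
E
```

```text
0.307 [-0.289  1.038 -1.076] | 0.304 [-0.292  1.074  0.278] | 0.301 [-0.069  0.382 -1.26 ] | 0.298 [ 0.406  2.145 -0.571] | 0.295 [0.686 3.303 0.294] | 0.292 [ 0.186  4.245 -0.747] | 0.289 [ 1.224  4.28  -0.758] | 0.286 [-0.551  3.174 -1.023] | 0.283 [ 0.341  4.276 -1.153] | 0.28 [-0.017  3.857 -0.766] | 0.277 [ 0.1    4.107 -1.411] | 0.274 [-0.124  4.482 -0.013] | 0.271 [ 0.806  4.755 -1.468] | 0.268 [ 0.746  5.038 -0.738] | 0.265 [-0.109  4.377 -0.802] | 0.262 [ 0.129  4.784 -1.308] | 0.259 [0.399 4.747 0.165] | 0.256 [-2.475  3.973 10.082] | 0.253 [-5.334  4.976 20.758] | STOP
[0.537 0.19  0.258] [ 0.575  2.002 -0.095] 16.975 0.022617508607319616
```

The tang slid in and bottomed at TCP z≈0.257, which is seated. Releasing now.

Run:
```python
from h import *
q=down(-4.1)
movel([.536,.1895,.257],q,speed=.05)
move_gripper(.060); pause(.1)
movel([.536,.1895,.36],q,speed=.15); pause(.3)
print(read_time_s(),read_eef_pos())
for c in("side","top"):
    im=read_camera(c); (x0,y0,w,h)=(200,150,130,130) if c=="side" else (190,140,130,80)
    r=cv2.resize(im[y0:y0+h,x0:x0+w],None,fx=4.5,fy=4.5,interpolation=cv2.INTER_CUBIC)
    cv2.imwrite(f"pics/{c}2.png",r[:,:,::-1])
    for n in("gauge_center","gauge_lug","lever_grip"): print(c,n,[(np.round(d["at"],1).tolist(),round(d["confidence"],2)) for d in tip_of(c,n)[:3]])
for z in(.179,.247):print(proj("side",[.536,.189,z]),proj("top",[.536,.189,z]))
```

```text
18.95 [0.536 0.189 0.359]
side gauge_center [([250.6, 228.7], 0.89), ([500.1, 210.7], 0.77)]
side gauge_lug [([328.4, 294.9], 0.72), ([246.2, 207.1], 0.65), ([522.1, 212.3], 0.63)]
side lever_grip [([305.3, 212.2], 0.85)]
top gauge_center [([402.7, 310.6], 0.91), ([232.1, 181.0], 0.61)]
top gauge_lug [([414.7, 331.3], 0.98), ([227.5, 183.6], 0.73)]
top lever_grip [([288.8, 194.0], 0.63), ([273.1, 131.2], 0.19)]
[253.645 229.1  ] [231.911 184.425]
[249.14  207.898] [228.312 181.936]
```

View pics/side2.png

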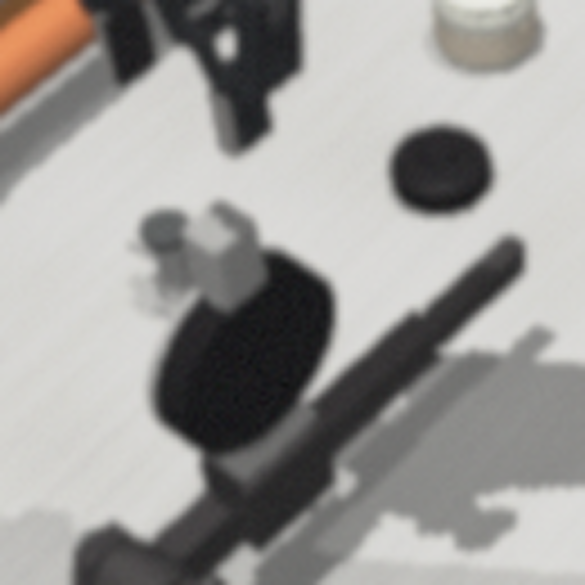

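The gauge is seated: case centre seen at (250.6,228.7) against a predicted (253.6,229.1), collar on the socket. Its dial faces away from both cameras, so the mark can't be read where it stands. I have about 37 s left. I'll pick the gauge up again, turn its dial to the side camera, read the mark and put it back. First I'll search for a viewing pose, which costs no robot time.

```bash
cat >> h.py <<'E'
def viewrot(h_deg,e):
    h=np.array([np.cos(np.radians(h_deg)),np.sin(np.radians(h_deg)),0]);up=np.array([0,0,1.])
    y=np.cos(e)*h+np.sin(e)*up; z=-np.cos(e)*up+np.sin(e)*h
    return np.stack([np.cross(y,z),y,z],1)
E
python3 - <<'E'
from h import *
t0=read_time_s()
cam=ray("side",(320,200))[0]; qn=np.array(read_qpos()); print(qn,camera_params("side")["K"][0][0])
res=[]
for x in(.35,.42,.5):
 for y in(.1,.2,.3):
  for z in(.4,.5,.6):
   for e in(.2,.4,.6,.8):
    p=np.array([x,y,z]); 
    for dh in(-25,0,25):
     c=p+[0,0,-.07]; d=cam-c; h=np.degrees(np.arctan2(d[1],d[0]))+dh
     R=viewrot(h,e); c=p+R@[0,0,.078]+R@[0,.012,0]; d=cam-c; D=np.linalg.norm(d); ang=np.arccos(R[:,1]@d/D)
     above=(d/D)@(-R[:,2])  # >0: camera above dial normal
     u=proj("side",c)
     if not(60<u[0]<580 and 60<u[1]<340): continue
     j=inverse_kinematics(p,Ro.from_matrix(R).as_quat())
     if j is None: continue
     res.append((ang+max(above,0)+.3*D+.1*np.abs(np.array(j)-qn).max(),p,h,e,D,ang,above,u,np.array(j)))
res.sort(key=lambda r:r[0]); print(len(res),read_time_s()-t0)
for r in res[:7]: print(*[np.round(k,2) for k in r])
E
```

```text
[ 0.217  0.222 -0.729  1.63   0.151  1.347 -0.604] 463.6869496628721
281 0.0
0.45 [0.42 0.3  0.6 ] 141.95 0.8 0.56 0.04 -0.04 [233.55 176.42] [ 0.31  0.33 -0.89  1.25 -0.53  1.92  1.77]
0.45 [0.5 0.3 0.5] 147.2 0.8 0.68 0.0 0.0 [207.87 202.75] [ 0.28  0.6  -1.01  1.18 -0.27  1.86  1.82]
0.46 [0.35 0.3  0.6 ] 136.06 0.8 0.53 0.03 0.03 [273.22 202.07] [ 0.28  0.08 -0.69  1.46 -0.71  1.89  1.82]
0.47 [0.42 0.2  0.5 ] 133.58 0.8 0.68 0.0 -0.0 [285.07 185.82] [ 0.46  0.2  -0.7   1.55 -0.57  1.83  2.03]
0.48 [0.35 0.2  0.6 ] 127.7 0.8 0.58 0.07 -0.06 [316.93 153.49] [-1.36 -0.23  1.04  1.61 -0.59  1.86  1.76]
0.48 [0.42 0.1  0.6 ] 127.17 0.6 0.69 0.02 0.02 [318.12  98.56] [-1.71 -0.37  1.33  1.45 -0.23  1.92  1.73]
0.53 [0.35 0.1  0.5 ] 121.62 0.8 0.71 0.04 -0.04 [353.15 165.7 ] [ 0.4  -0.05 -0.29  1.77 -0.66  1.9   2.17]
```

Run:
```python
from h import *
q=down(-4.1)
movel([.536,.1895,.2585],q,speed=.15)
f0=np.array(read_ft_force())
move_gripper(0,70); pause(.1); print(read_finger_gap(),np.array(read_ft_force())-f0)
movel([.536,.1895,.325],q,speed=.12); movel([.536,.1895,.42],q,speed=.25)
R=viewrot(141.95,.8); j=inverse_kinematics([.42,.3,.6],Ro.from_matrix(R).as_quat()); print(j)
move_j(j); pause(.4); print(read_time_s())
im=read_camera("side"); cv2.imwrite("pics/dial_raw.png",im[:,:,::-1])
for n in("mark_tip","pointer_tip","gauge_center"): print(n,[(np.round(d["at"],1).tolist(),round(d["confidence"],2)) for d in tip_of("side",n)[:3]])
p=np.array(read_eef_pos()); R=Ro.from_quat(read_tcp_rot()).as_matrix(); np.savez("dial.npz",p=p,R=R)
# rectify: gauge x=tool y, z=-tool z, gauge y = z x x
gx,gz=R[:,1],-R[:,2]; gy=np.cross(gz,gx); c=p-gz*.0785+gx*.012
print("centre px",proj("side",c))
N=480;k=N/.13
g=np.mgrid[0:N,0:N]; V,U=g; P=c+((U-N/2)/k)[...,None]*gy+((N/2-V)/k)[...,None]*gz
m=np.array([proj("side",a) for a in P[::20,::20].reshape(-1,3)]).reshape(N//20,N//20,2).astype(np.float32)
Hm,_=cv2.findHomography(np.stack([U[::20,::20],V[::20,::20]],-1).reshape(-1,1,2).astype(np.float32),m.reshape(-1,1,2))
r=cv2.warpPerspective(im,Hm,(N,N),flags=cv2.WARP_INVERSE_MAP|cv2.INTER_CUBIC); cv2.imwrite("pics/dial.png",r[:,:,::-1]); np.save("Hm.npy",Hm)
```

```text
0.02262122793749086 [0.325 0.162 5.146]
[ 0.286  0.319 -0.845  1.253 -0.544  1.923  1.782]
24.3667
mark_tip [([214.2, 153.6], 0.63)]
pointer_tip [([225.4, 150.1], 0.82), ([367.9, 188.6], 0.52)]
gauge_center [([229.3, 178.8], 0.92), ([356.7, 147.7], 0.44)]
centre px [233.634 176.83 ]
```

View pics/dial.png

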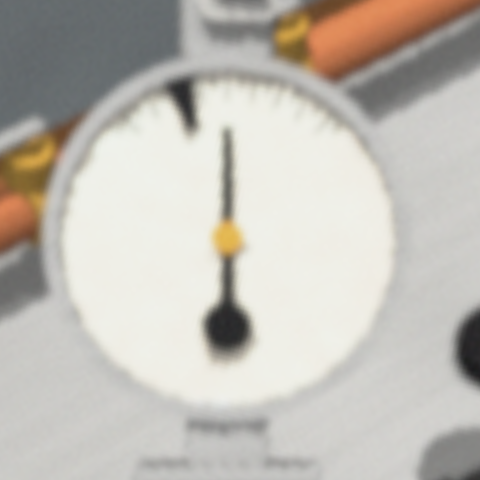

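The rectified dial shows the needle upright from (228,238) to (228,130). The black mark runs from its tip at (192,132) out to (180,83), on the free-end side, at roughly 0.31 rad. I'll refine that in pixels.

Run:
```python
from h import *
r=cv2.imread("pics/dial.png"); g=cv2.cvtColor(r,cv2.COLOR_BGR2GRAY).astype(float)
k=480/130
hsv=cv2.cvtColor(r,cv2.COLOR_BGR2HSV); y=(hsv[...,1]>90)&(hsv[...,2]>120)
V,U=np.mgrid[0:480,0:480]; y&=np.hypot(U-228,V-239)<25
hub=np.array([U[y].mean(),V[y].mean()])
wh=((g>190)&(np.hypot(U-228,V-239)<175)).astype(np.uint8); cnt=max(cv2.findContours(wh,0,2)[0],key=cv2.contourArea); print("hub",hub,"circle",cv2.fitEllipse(cv2.convexHull(cnt)))
c0=hub
for c in(hub,np.array(cv2.fitEllipse(cv2.convexHull(cnt))[0])):
  rad=np.hypot(U-c[0],V-c[1])/k; th=np.arctan2(-(U-c[0]),-(V-c[1]))
  for a,b in((30.5,34),(33,37),(36,40),(31,41)):
    s=(rad>a)&(rad<b)&(th>.05)&(th<.6); w=np.clip(150-g[s],0,None); print(a,b,round((th[s]*w).sum()/w.sum(),3),end="; ")
  s=(rad>16)&(rad<28)&(abs(th)<.2); w=np.clip(150-g[s],0,None); print("needle",(th[s]*w).sum()/w.sum())
```

```text
hub [227.137 238.198] circle ((230.07156372070312, 245.94651794433594), (333.47076416015625, 348.95440673828125), 74.29898071289062)
30.5 34 0.309; 33 37 0.304; 36 40 0.301; 31 41 0.302; needle -0.002683637059598005
30.5 34 0.318; 33 37 0.312; 36 40 0.306; 31 41 0.307; needle 0.035204812564270535
```

Mark ≈ 0.305 rad, consistent along its length. Putting the gauge back now.

Run:
```python
from h import *
q=down(-4.1)
move_ptp([.536,.1895,.40],q); print(read_time_s())
movel([.536,.1895,.312],q,speed=.2); pause(.1); f0=np.array(read_ft_force())
z=lower((.536,.1895),.312,.264,10,q,f0,.006)
z=lower((.536,.1895),z,.254,9,q,f0,.003)
print(read_eef_pos(),read_time_s())
if z<.2605:
    movel([.536,.1895,.258],q,speed=.05)
    move_gripper(.060); pause(.1); movel([.536,.1895,.36],q,speed=.18); pause(.1)
print(read_time_s())
for c in("side","top"):
    read_camera(c)
    for n in("gauge_center","lever_grip"): print(c,n,[(np.round(d["at"],1).tolist(),round(d["confidence"],2)) for d in tip_of(c,n)[:3]])
```

```text
26.65
0.306 [-1.049  0.381  1.19 ] | 0.3 [-1.062 -0.003  0.823] | 0.294 [-0.191  0.655  0.494] | 0.288 [ 0.258  0.999 -0.942] | 0.282 [-0.158 -0.132  0.093] | 0.276 [0.368 1.415 0.164] | 0.27 [-0.046  0.371  0.118] | 0.264 [-0.452  0.725 -0.675] | 0.261 [ 1.064  0.53  -1.211] | 0.258 [-1.986 -0.95  10.009] | STOP
[0.536 0.19  0.26 ] 30.2417
31.85
side gauge_center [([496.5, 212.2], 0.82), ([252.5, 226.0], 0.65)]
side lever_grip []
top gauge_center [([400.5, 310.9], 0.62), ([230.9, 182.3], 0.6)]
top lever_grip [([288.6, 190.4], 0.82), ([358.5, 211.4], 0.59), ([406.1, 171.1], 0.38)]
```

Contact came at 0.2595, which matches the 1.5 mm higher regrasp, so it's seated again. Now the lever.

```bash
cat >> h.py <<'E'
PIV=np.array([.542,.274,.086]);YAW=-4.1
def lev(th,dz=0.002):
    x=np.array([np.cos(np.radians(YAW)),np.sin(np.radians(YAW)),0]); y=np.cross([0,0,1.],x)
    return PIV+Ro.from_rotvec(-th*x).apply(-.24*y+[0,0,dz]),down(YAW,th)
E
python3 - <<'E'
from h import *
p,q=lev(0); print(p)
movel([p[0],p[1],.36],q,speed=.2); movel([p[0],p[1],.16],q,speed=.2)
f0=np.array(read_ft_force())
movel(p,q,speed=.1); print(read_time_s(),np.array(read_ft_force())-f0)
move_gripper(.026,30); print(np.array(read_ft_force())-f0)
move_gripper(0,30); pause(.2); print(read_finger_gap(),read_eef_pos(),np.array(read_ft_force())-f0,read_ft_torque(),read_time_s())
E
```

```text
[0.525 0.035 0.088]
35.0917 [ 0.053 -1.452  0.816]
[ 0.654 -1.282 -0.612]
0.015794659126397527 [0.525 0.035 0.088] [-2.302 -1.351  5.556] [-0.131  0.559 -0.033] 35.95
```

Gap 15.8 mm matches the 16 mm handle. I'll raise it along the arc to 0.305.

Run:
```python
from h import *
move_gripper(0,60)
f0=np.array(read_ft_force())
for th in(.04,.09,.15,.2,.25,.305):
    p,q=lev(th); movel(p,q,speed=.04); f=np.array(read_ft_force()); print(th,f,read_ft_torque())
    if np.linalg.norm(f)>45: print("STOP");break
pause(.8); print(read_time_s(),read_eef_pos(),lev(th)[0],read_finger_gap())
im=read_camera("side"); r=cv2.resize(im[150:290,190:330],None,fx=4.2,fy=4.2,interpolation=cv2.INTER_CUBIC); cv2.imwrite("pics/up.png",r[:,:,::-1])
cs=[(np.array(d["at"]),d["confidence"]) for d in tip_of("side","gauge_center")]; ls=tip_of("side","gauge_lug")
read_camera("top"); ct=tip_of("top","gauge_center"); lt=tip_of("top","gauge_lug")
print(cs,ls,ct,lt)
x=np.array([np.cos(np.radians(YAW)),np.sin(np.radians(YAW)),0]); y=np.cross([0,0,1.],x)
for n,h in(("mouth",.025),("centre",.093),("lug",.161)):
    X=PIV+Ro.from_rotvec(-.305*x).apply(-.085*y+[0,0,h]); print(n,X,proj("side",X),(proj("side",X)-[190,150])*4.2,proj("top",X))
```

```text
0.04 [ 0.808  0.139 -5.682] [ 0.291 -0.194 -0.022]
0.09 [ 0.014 -0.501 -4.867] [ 0.298 -0.011 -0.058]
0.15 [-0.905 -0.692 -5.432] [ 0.342  0.079 -0.063]
0.2 [-1.136 -0.351 -5.482] [ 0.52   0.137 -0.101]
0.25 [-2.988  1.238 -5.641] [ 0.727  0.329 -0.215]
0.305 [-2.167  0.051 -6.248] [ 0.77   0.356 -0.226]
39.7 [0.525 0.046 0.16 ] [0.526 0.046 0.16 ] 0.014907500764489054
[(array([241.8, 233.2]), 0.81), (array([496.5, 208.3]), 0.57)] [{'at': [229.2, 216.3], 'confidence': 0.86}, {'at': [524.5, 210.9], 'confidence': 0.8}] [{'at': [402.3, 309.0], 'confidence': 0.94}, {'at': [220.8, 182.4], 'confidence': 0.52}] [{'at': [420.0, 327.1], 'confidence': 0.93}, {'at': [203.9, 181.4], 'confidence': 0.64}]
mouth [0.537 0.201 0.135] [252.512 244.997] [262.548 398.987] [229.946 185.673]
centre [0.538 0.221 0.2  ] [241.078 232.27 ] [214.528 345.534] [219.011 182.955]
lug [0.54  0.241 0.265] [228.155 217.879] [160.253 285.092] [207.014 179.973]
```

View pics/up.png

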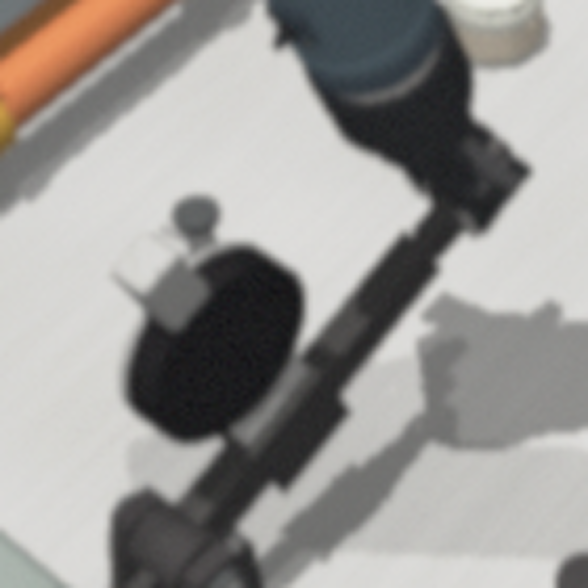

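Run:
```python
from h import *
pause(.7); print(read_time_s(),np.abs(read_joint_vel()).max(),read_ft_force(),read_finger_gap()); sign_off()
```

```text
40.7 0.0010522135024505334 [-4.966  3.118 -6.35 ] 0.01507936316902537
the job is handed in; nothing more can be done
```

The job is handed in at 40.7 s. The gauge stands in the lever's socket with its dial facing away from the robot. The fingers hold the lever at about 0.305 rad, which is where I read the index mark.

- **Seating the gauge:** I seated it and let go. Both cameras saw only the back of the dial, so I lifted it out again and turned the dial to the side camera. The mark read 0.30–0.31 rad. I then reseated it; contact came at the expected height, under 12 N.
- **Raising the lever:** The fingers closed to about 15.8 mm on the 16 mm handle. I swung it up along its arc with a load of about 6 N. At the end the arm was still and touching only the lever.
- **Final picture check:** The collar looked flush. In the side view the gauge's centre and lug were within 2 px of where they should be at 0.305 rad.

**What disagreed or was not checked:**
- In the top view the lug was detected about 3 px off its prediction. I put that down to detection noise.
- The needle can't be seen with the dial facing away. That it rests on the mark is inferred from the lever angle and the upright collar, not seen directly.

I came near none of the other fittings, but I did not measure them again at the end.

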